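# Tip the short case out of a packed rack and set it on the scale

### The job

Fetch the short case for weighing from between the tall ones: tip it forward on its front foot until it leans on the rack's front bar by itself, let go, then take it by its sides and pull it free of the row. Stand it upright in the middle of the scale's pan, set down gently, and leave the tall cases standing in their places and the other things on the bench alone.

Things in the scene. Friction and masses are not known exactly. Their poses are not given: they have to be found in the camera images.
- short_case: The short case, the one to fetch: closed grey plastic box standing in the row, 95 deep (its x) x 36 thick (its y) x 145 high (its z), 0.18 to 0.35 kg; 20 mm lower than the cases beside it, otherwise alike. Origin: centre of its underside; z up as it stands, -x is its front face with the blank card, towards the rack's front. Tipped forward it goes over by itself beyond about 33 degrees.
- short_case_top (a point): Centre of the top face of the short case, 145 mm above its origin along its z.
- rack: Steel rack, fixed to the bench, holding five cases in a tight row along its y axis at 39 mm pitch (3 mm gaps). Origin: under the middle of its base, on the bench; -x is its open front, roughly towards the robot. Base 118 x 212 x 4 mm (the cases stand on it, their middles at x = 0), end plates 128 mm high, no top; the space behind the row is free above the rear stop rod.
- front_stop (a point): Middle of the front stop rod, 8 mm diameter, along the foot of the row, 52.5 mm in front of the rack origin, its top 12 mm above the bench; a case tips over it but does not slide out. A like rod runs behind the row.
- rest_bar (a point): Middle of the rest bar: round steel bar, 10 mm diameter, along the rack's y axis, 101 mm in front of the rack origin, 60 mm above the bench, over the full row. A case tipped forward comes to lie on it, leaning about 42 degrees, and stays by itself, its upper half in front of its neighbours with both 95 mm wide sides free.
- scale: Compact bench scale, fixed, 24 mm high housing about 120 x 124 mm with a sloping front with a dark display (towards its -x). Origin on the bench top under the housing.
- pan (a point): Centre of the top of the scale's flat steel pan, 98 mm (scale x) x 120 mm (scale y), 30 mm above the bench.
- tall_case_a: One of the four tall cases that stay in the row: as the short case but 165 mm high, about 0.40 kg. Origin: centre of its underside.
- tall_case_b: One of the four tall cases that stay in the row: as the short case but 165 mm high, about 0.40 kg. Origin: centre of its underside.
- tall_case_c: One of the four tall cases that stay in the row: as the short case but 165 mm high, about 0.40 kg. Origin: centre of its underside.
- tall_case_d: One of the four tall cases that stay in the row: as the short case but 165 mm high, about 0.40 kg. Origin: centre of its underside.
- stamp: Bystander: hand stamp with wooden knob, 26 x 34 x 64 mm. Origin: underside centre.
- cutters: Bystander: side cutters, 48 x 126 x 13 mm. Origin: underside centre.
- counter: Bystander: hand tally counter, 76 x 51 x 25 mm. Origin: underside centre.
Not all that is in view belongs to the job. What is shaped like the tall_case_b but turquoise is not meant.

How it is judged:
On the way:
1. The short case leans forward on the rest bar, still with its foot in the rack, untouched by the robot (angle between short_case's own z axis and vertical between 0.6 and 0.9 rad and x of short_case_top in the frame of rack below -0.04 m and horizontal distance between short_case and rack below 0.07 m and z of short_case in the frame of rack below 0.05 m and contact force between short_case and the arm below 0.3 N and contact force between short_case and the fingers below 0.3 N), for 0.2 s.
At the end, for the whole second after the job is handed in: The short case stands upright (within 0.08 rad) on the scale's pan, its underside centre within 35 mm of the pan's centre and within 4 mm of its height, at rest and released; each tall case is within 20 mm of where it stood and upright within 0.12 rad (horizontal distance between short_case and pan below 0.035 m and angle between short_case's own z axis and vertical below 0.08 rad and z of short_case in the frame of pan between -0.004 and 0.004 m and linear speed of short_case below 0.02 m/s and angular speed of short_case below 0.1 rad/s and contact force between short_case and the fingers below 0.2 N and distance of each of tall_case_a, tall_case_b, tall_case_c, tall_case_d from where it was at the start of the episode below 0.02 m and angle between each of tall_case_a, tall_case_b, tall_case_c, tall_case_d's own z axis and vertical below 0.12 rad); the robot touches nothing.
It fails at once if A tall case is tipped (more than 0.35 rad) or moved more than 40 mm (angle between any of tall_case_a, tall_case_b, tall_case_c, tall_case_d's own z axis and vertical above 0.35 rad or distance of any of tall_case_a, tall_case_b, tall_case_c, tall_case_d from where it was at the start of the episode above 0.04 m).
It fails at once if The short case is dropped or slammed onto the scale (faster than 0.5 m/s within 60 mm above the pan) (horizontal distance between short_case and pan below 0.07 m and z of short_case in the frame of pan below 0.06 m and linear speed of short_case above 0.5 m/s).
It fails at once if A bystander (stamp, side cutters, counter) is moved more than 40 mm (distance of any of stamp, cutters, counter from where it was at the start of the episode above 0.04 m).
It also fails if it takes over 64 s, if anything falls off the work surface, if the arm or the gripper's body presses on something with over 40 N, if the wrist force passes 120 N, or if a joint passes its speed limit or range.

### The arm

A 6-joint arm with a two-finger parallel gripper is mounted at the origin on the work surface; the furniture and walls round the work are solid. World frame = base frame: x ahead of the robot, y to its left, z up, the work surface at z = 0. Lengths are in m, angles in rad, forces in N, time in s.
With the tool pointing down it reaches from about 0.275 to 0.75 m from the base axis. Payload 10.2 kg.
Tool frame: the origin (TCP) lies midway between the tips of the shut fingers; the grasp point (between the pads) lies 19 mm behind it (env.hold_point_z is the distance from the TCP to the grasp point, in m); x points along the fingers, z is the direction in which the jaws open and shut, and the axes are right-handed (so a half turn about x gives the same grasp; the last joint's range is limited). The gripper opens to 85 mm and grips with 20 to 120 N. Pads are 22 mm wide; open, the fingers measure 114 mm over their backs; the gripper's body (76 mm by 85 mm) begins 54 mm behind the grasp point. The pads swing forward as they close: fully open they stand 13 mm farther back than shut.
Start: joints at [1.112, 0.313, 1.498, -0, 1.331, -0.223], TCP at [0.123, 0.51, 0.2] pointing down, gripper open.
Joint ranges: [-2.94, 2.94], [-0.97, 2.17], [0.19, 2.56], [-1.23, 4.37], [0.02, 3.11], [-2.88, 2.88]. Speed limits (rad/s): [2.39, 2.39, 3.01, 3.14, 3.14, 3.14].

### API

Orientations are given as a unit quaternion [x, y, z, w].
In Python, from bench import env, kinematics, monitor, eyes, job gives the robot as it stands. The module is installed in compiled form; this text tells all that it offers. Calls block until the motion is done:
- env.reach(position, orientation): joint-space move of the TCP to a pose.
- env.movel(position, velocity=0.15, frame=None, guard=None): straight line of the TCP; frame=None keeps the orientation; velocity is the mean speed in m/s. With guard (N) it stops when the force on the tool has changed by that much, and returns True; else False.
- env.set_joints(angles): joint-space move.
- env.release() and env.close_gripper(effort=None): open the fingers fully, or close them until they stop; effort is the grip in N (None keeps the last).
- env.hold(seconds).
- kinematics.ik(position, orientation): joint angles nearest the present ones, or None.
- monitor.sense(): the state.
- eyes.grab_frame(name): name is "scene" or "top" or "wrist"; returns a dict with "frame" (420x560x3 uint8, red, green, blue), "mtx" (3x3 intrinsics, pixels), "view" (4x4, takes a point from world to camera coordinates). Camera axes: x right, y down, z forward; pixel columns grow to the right and rows downward; lengths in m; the calibration is good to about 2 mm. A picture is of the moment at which its call begins. There is no depth.
A pose or a line that the arm cannot do raises env.MotionError and nothing moves.
- job.hand_in(): hands the job in, once; it reports no verdict.
The state is a dict: "clock": time; "joints": joint angles; "qvel": joint speeds; "joint_efforts": joint torques, N m; "position": TCP position; "ee_rot": TCP orientation; "contact_force": force on the tool from outside, world axes, zero at the start; "ft_torque": the same for the moment, N m; "finger_gap": opening from 0.0 (shut) to 1.0 (fully open).
Only numpy, scipy, OpenCV 4.12 (cv2) and the standard library are available. Lean on these libraries where they do the work, as an engineer would, in place of code of your own. Each camera call takes 0.05 s, during which the arm holds its last target.

## Working session

There is one attempt and no reset: what is moved stays moved. The work goes in short steps, each a Python script; the robot and the scene stay as the last script left them, time stands still between calls to the robot, and variables do not carry over. Pictures are saved under pics/ and viewed, and the job is handed in when it is done.

```bash
mkdir -p pics; ls; python3 - <<'E'
from bench import env, kinematics, monitor, eyes, job
import cv2,numpy as np
for n in ["scene","top","wrist"]:
    f=eyes.grab_frame(n); cv2.imwrite(f"pics/{n}0.png",f["frame"][:,:,::-1]); np.savez(f"{n}0.npz",**f)
    V=f["view"]; print(n,f["mtx"].round(1).tolist(),(-V[:3,:3].T@V[:3,3]).round(3),V[2,:3].round(3))
print(monitor.sense(), env.hold_point_z)
E
```

```text
pics
scene [[488.7, 0.0, 279.7], [0.0, 488.7, 204.0], [0.0, 0.0, 1.0]] [-0.04  -0.895  0.609] [ 0.401  0.827 -0.395]
top [[416.3, 0.0, 283.0], [0.0, 416.3, 201.7], [0.0, 0.0, 1.0]] [-0.156 -0.162  1.13 ] [ 0.512  0.24  -0.825]
wrist [[330.1, 0.0, 276.4], [0.0, 330.1, 208.2], [0.0, 0.0, 1.0]] [0.043 0.529 0.373] [ 0.307 -0.075 -0.949]
{'clock': 0.15, 'joints': array([ 1.11161165e+00,  3.13304923e-01,  1.49820009e+00, -3.86462915e-05,
        1.33102541e+00, -2.23422236e-01]), 'qvel': array([-0.00059639, -0.00241829, -0.00223753, -0.00191471, -0.00021625,
       -0.00084387]), 'joint_efforts': array([ 2.06561963e-03, -4.12371039e+01, -2.59793454e+01, -1.35175296e-04,
        3.17292710e-03, -7.72460658e-05]), 'position': array([0.12257096, 0.51027692, 0.19999855]), 'ee_rot': array([-0.43788276,  0.55562584,  0.4375739 ,  0.55503846]), 'contact_force': array([-0.03129227,  0.09912786,  0.89239614]), 'ft_torque': array([-0.03543758,  0.03359361, -0.00381756]), 'finger_gap': 0.999392273805618} 0.0187
```

View pics/scene0.png

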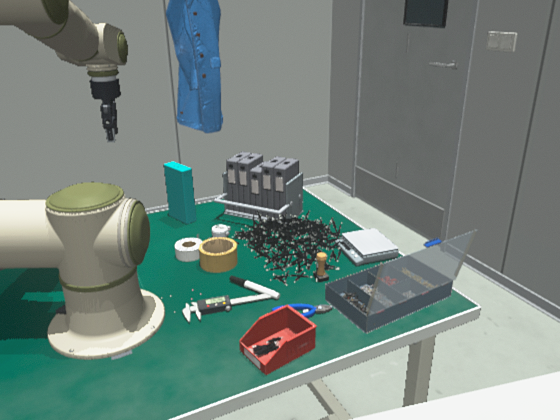

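View pics/top0.png

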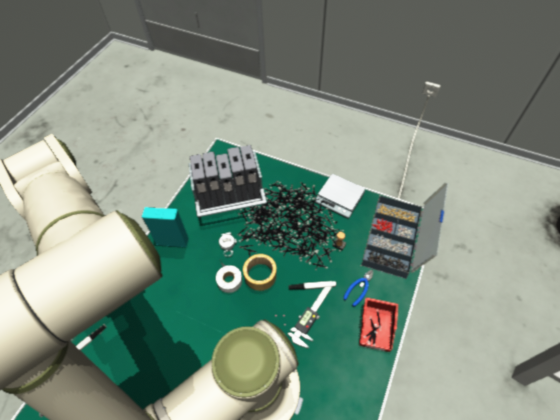

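View pics/wrist0.png

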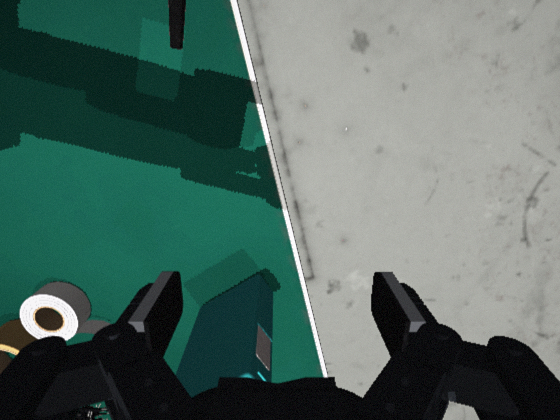

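```bash
python3 - <<'E'
import cv2
s=cv2.imread("pics/scene0.png")[135:285,150:420]; cv2.imwrite("pics/c1.png",cv2.resize(s,None,fx=2.9,fy=2.9,interpolation=cv2.INTER_CUBIC))
s=cv2.imread("pics/top0.png")[130:270,130:380]; cv2.imwrite("pics/c2.png",cv2.resize(s,None,fx=3.2,fy=3.2,interpolation=cv2.INTER_CUBIC))
E
```

```text
(no output)
```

View pics/c1.png

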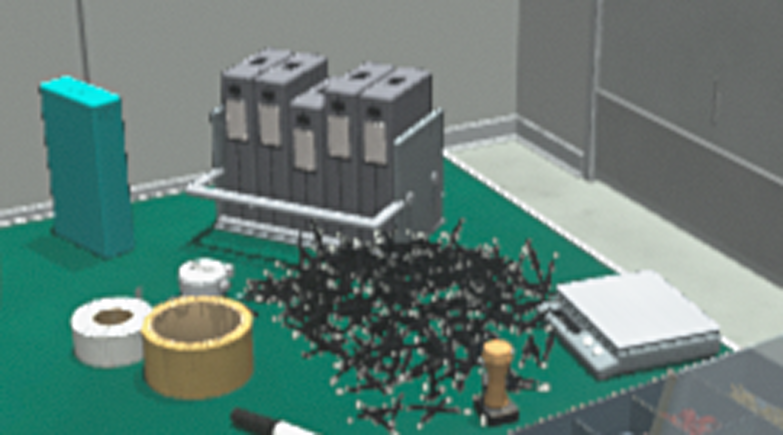

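View pics/c2.png

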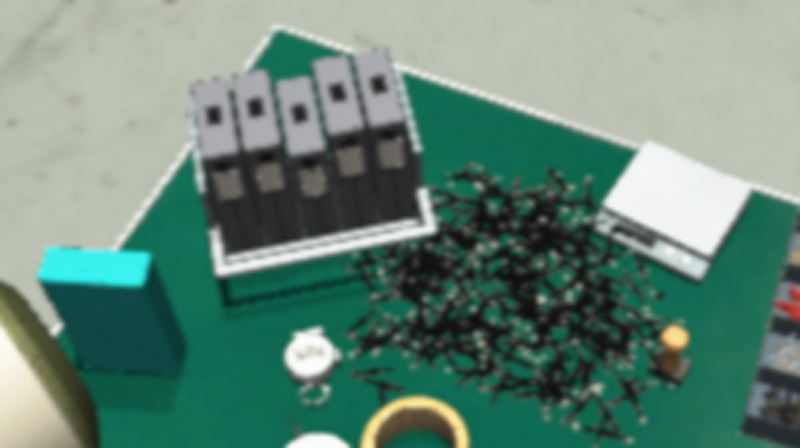

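```bash
cat > h.py <<'E'
from bench import env, kinematics, monitor, eyes, job
import cv2,numpy as np
from scipy.spatial.transform import Rotation as R
def ray(f,u,v,z):
    V=f["view"];K=f["mtx"];c=-V[:3,:3].T@V[:3,3];d=V[:3,:3].T@np.linalg.inv(K)@[u,v,1.]
    return c+d*(z-c[2])/d[2]
def proj(f,P):
    V=f["view"];q=V[:3,:3]@np.array(P,float)+V[:3,3];q=f["mtx"]@q;return q[:2]/q[2]
def snap(n,tag,crop=None,s=1):
    f=eyes.grab_frame(n);np.savez(tag+".npz",**f);im=f["frame"][:,:,::-1].copy()
    if crop: im=im[crop[1]:crop[3],crop[0]:crop[2]]
    cv2.imwrite(f"pics/{tag}.png",cv2.resize(im,None,fx=s,fy=s,interpolation=cv2.INTER_CUBIC));return f
def ori(xdir,zdir):
    x=np.array(xdir,float);x/=np.linalg.norm(x);z=np.array(zdir,float);z-=x*(x@z);z/=np.linalg.norm(z)
    return R.from_matrix(np.c_[x,np.cross(z,x),z]).as_quat()
E
python3 - <<'E'
from h import *
f=np.load("top0.npz")
def c(u,v,z): return ray(f,130+u/3.2,130+v/3.2,z).round(3)
for n,a in dict(short_c=(300,117,.149),sFL=(288,157,.149),sFR=(325,152,.149),sBL=(277,80,.149),sBR=(311,77,.149),aFL=(206,156,.169),aBL=(193,82,.169),eFR=(407,122,.169),eBR=(388,50,.169),panL=(602,213,.03),panB=(655,143,.03),panR=(750,188,.03),panF=(703,262,.03),stamp=(672,375,0),turqF=(95,265,.165),barL=(217,268,.06),barR=(435,230,.06),counter=(310,370,0)).items(): print(n,c(*a))
print(ray(f,358,290,0))
E
```

```text
short_c [0.499 0.341 0.149]
sFL [0.453 0.328 0.149]
sFR [0.472 0.299 0.149]
sBL [0.531 0.383 0.149]
sBR [0.548 0.355 0.149]
aFL [0.411 0.387 0.169]
aBL [0.483 0.444 0.169]
eFR [0.52  0.236 0.169]
eBR [0.593 0.292 0.169]
panL [0.591 0.062 0.03 ]
panB [0.697 0.044 0.03 ]
panR [ 0.68  -0.065  0.03 ]
panF [ 0.576 -0.051  0.03 ]
stamp [ 0.462 -0.062  0.   ]
turqF [0.272 0.416 0.165]
barL [0.363 0.37  0.06 ]
barR [0.487 0.197 0.06 ]
counter [0.327 0.257 0.   ]
[ 0.35182199 -0.15619681  0.        ]
```

Candidates for the short case: the grey cases in the scene view at about (238,178), (247,175), (257,185), (272,180) and (285,180), and the turquoise upright at (180,190). By the description it's the middle grey one, with its lower top at (257,170) in the scene view and (223,166) in the top view. The close crops confirm this: its top is clearly lower than its four neighbours. Next I'll take a closer wrist view.

```bash
python3 - <<'E'
from h import *
yaw=np.arctan2(.057,.072); rx=np.array([np.cos(yaw),np.sin(yaw),0]); ry=np.array([-rx[1],rx[0],0]); o=np.array([.50,.34,0])
s=monitor.sense(); print(R.from_quat(s["ee_rot"]).as_matrix().round(2).tolist())
for nm,z in (("+x",rx),("-x",-rx),("+y",ry),("-y",-ry)):
  for dx,h in ((0,.4),(.065,.12),(.065,.25),(-.1,.33)):
    q=kinematics.ik(o+rx*dx+[0,0,h],ori([0,0,-1],z)); print(nm,dx,h,None if q is None else q.round(2))
# lean grasp
u=-rx*.669+np.array([0,0,.743])
for nm,z in (("+y",ry),("-y",-ry)):
  for d in (0,.11,.18):
    q=kinematics.ik(o-rx*.07+[0,0,.1]+u*d,ori(-u,z)); print(nm,d,None if q is None else q.round(2))
  q=kinematics.ik([.636,0,.13],ori([0,0,-1],R.from_euler('z',-.12-yaw).apply(z))); print(q)
E
```

```text
[[-0.0, -0.97, 0.23], [-0.0, 0.23, 0.97], [-1.0, 0.0, -0.0]]
+x 0 0.4 [ 0.4   0.49  0.74 -0.    1.91 -0.27]
+x 0.065 0.12 [ 0.43  0.7   1.11 -0.    1.33 -0.24]
+x 0.065 0.25 [ 0.43  0.63  0.88 -0.    1.62 -0.24]
+x -0.1 0.33 [ 0.35  0.21  1.3  -0.    1.63 -0.32]
-x 0 0.4 [ 0.4   0.49  0.74 -0.    1.91  2.88]
-x 0.065 0.12 None
-x 0.065 0.25 None
-x -0.1 0.33 [ 0.35  0.21  1.3  -0.    1.63  2.82]
+y 0 0.4 [ 0.4   0.49  0.74 -0.    1.91 -1.84]
+y 0.065 0.12 [ 0.43  0.7   1.11  0.    1.33 -1.81]
+y 0.065 0.25 [ 0.43  0.63  0.88  0.    1.62 -1.81]
+y -0.1 0.33 [ 0.35  0.21  1.3   0.    1.63 -1.89]
-y 0 0.4 [ 0.4   0.49  0.74 -0.    1.91  1.3 ]
-y 0.065 0.12 [ 0.43  0.7   1.11 -0.    1.33  1.33]
-y 0.065 0.25 [ 0.43  0.63  0.88 -0.    1.62  1.33]
-y -0.1 0.33 [ 0.35  0.21  1.3  -0.    1.63  1.25]
+y 0 None
+y 0.11 [ 0.07 -0.17  2.29  0.83  0.54 -2.79]
+y 0.18 [-0.07 -0.41  2.29  0.68  0.8  -2.68]
[-1.83896382e-01  6.13555131e-01  1.22813903e+00 -4.44089210e-16
  1.29989850e+00 -1.63469271e+00]
-y 0 [ 0.2   0.19  2.21  1.37  0.32 -0.15]
-y 0.11 [ 0.07 -0.17  2.29  0.83  0.54  0.35]
-y 0.18 [-0.07 -0.41  2.29  0.68  0.8   0.46]
[-1.83896382e-01  6.13555131e-01  1.22813903e+00 -4.44089210e-16
  1.29989850e+00  1.50689995e+00]
```

```bash
python3 - <<'E'
from h import *
yaw=np.arctan2(.057,.072); rx=np.array([np.cos(yaw),np.sin(yaw),0]); ry=np.array([-rx[1],rx[0],0]); o=np.array([.50,.34,0])
env.movel([.123,.51,.36],velocity=.2)
env.reach(o-rx*.02+[0,0,.40],ori([0,0,-1],-ry*-1))
snap("wrist","w1"); print(monitor.sense()["position"],monitor.sense()["clock"])
snap("top","t1",(130,130,380,270),3.2); snap("scene","s1",(150,135,420,285),2.9)
E
```

```text
[0.48368908 0.32826669 0.39998366] 2.6583
```

View pics/w1.png

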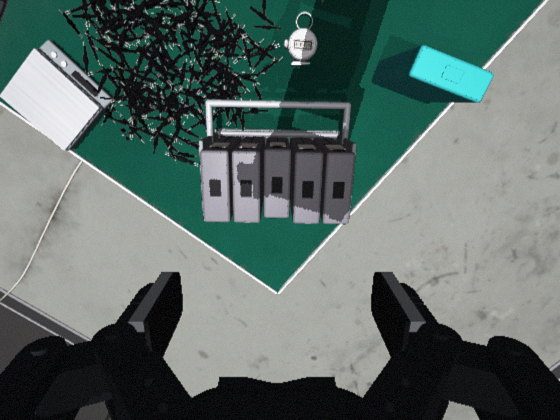

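View pics/t1.png

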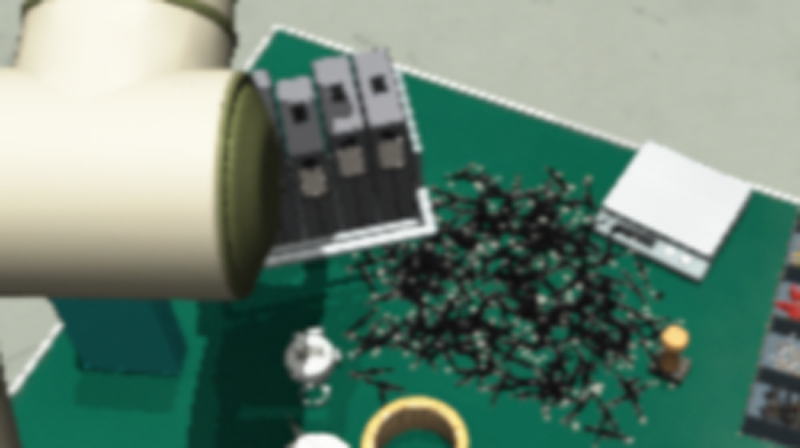

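```bash
python3 - <<'E'
import cv2
im=cv2.imread("pics/w1.png"); cv2.imwrite("pics/w1c.png",cv2.resize(im[90:235,185:370],None,fx=4,fy=4,interpolation=cv2.INTER_CUBIC))
cv2.imwrite("pics/w1p.png",cv2.resize(im[30:160,0:130],None,fx=4,fy=4,interpolation=cv2.INTER_CUBIC))
E
```

```text
(no output)
```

View pics/w1c.png

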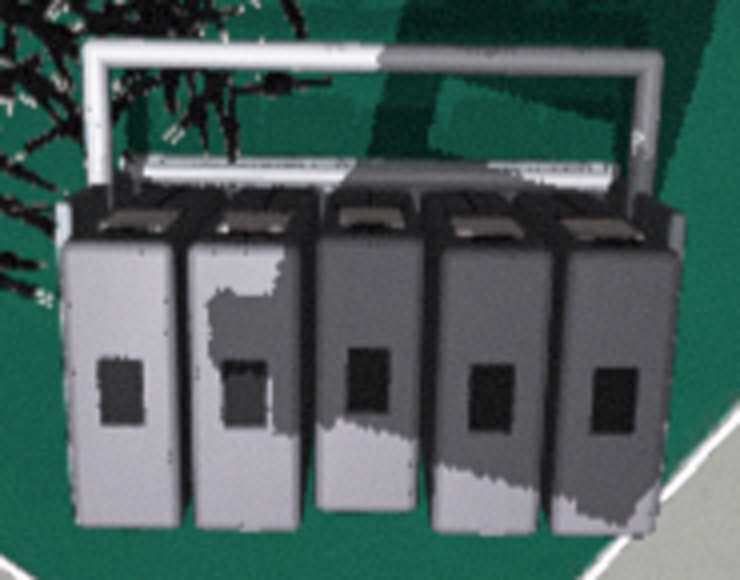

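View pics/w1p.png

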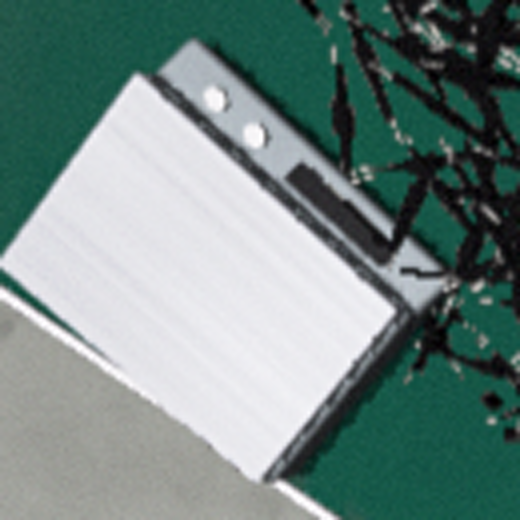

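```bash
python3 - <<'E'
from h import *
f=np.load("w1.npz")
def c(p,off,z): return ray(f,(p[0]+.5)/4-.5+off[0],(p[1]+.5)/4-.5+off[1],z)
def rep(n,ps,off,z):
    P=np.array([c(p,off,z) for p in ps]); print(n,P.mean(0).round(4),P[:,:2].round(3).tolist())
    return P
o=(185,90)
A=rep("L",[(65,243),(168,243),(180,527),(78,527)],o,.169)
S=rep("S",[(318,237),(422,237),(416,512),(316,510)],o,.149)
E=rep("R",[(565,248),(682,250),(652,535),(553,533)],o,.169)
P=rep("pan",[(140,75),(405,310),(268,482),(2,262)],(0,30),.03)
B=rep("bar",[(97,55),(650,62)],o,.06)
d=(A-E).mean(0)
print("rack mid from talls",((A+E)/2).mean(0), "pitch",np.linalg.norm(d)/4)
print("yaw from row",np.degrees(np.arctan2(d[1],d[0]))-90, "bar yaw",np.degrees(np.arctan2(*(B[0]-B[1])[[1,0]]))-90)
for Q in (A,S,E):
  v=(Q[2]+Q[3]-Q[0]-Q[1])/2; print("case yaw",np.degrees(np.arctan2(v[1],v[0])),np.linalg.norm(v),np.linalg.norm(Q[1]-Q[0]))
for i,j in ((0,1),(1,2),(3,2),(0,3)): v=P[j]-P[i]; print(np.degrees(np.arctan2(v[1],v[0])),np.linalg.norm(v))
# cross check pan via top
g=np.load("t1.npz")
print("counter",ray(f,302,45,0.02))
E
```

```text
L [0.5506 0.2833 0.169 ] [[0.524, 0.243], [0.504, 0.267], [0.577, 0.325], [0.598, 0.298]]
S [0.5036 0.3448 0.149 ] [[0.477, 0.303], [0.456, 0.329], [0.53, 0.387], [0.551, 0.36]]
R [0.4561 0.406  0.169 ] [[0.43, 0.363], [0.408, 0.392], [0.483, 0.447], [0.503, 0.421]]
pan [0.642  0.0038 0.03  ] [[0.588, -0.05], [0.601, 0.069], [0.696, 0.058], [0.683, -0.063]]
bar [0.4242 0.2847 0.06  ] [[0.487, 0.204], [0.362, 0.366]]
rack mid from talls [0.50335158 0.34462733 0.169     ] pitch 0.03871122982333302
yaw from row -142.3868554462474 bar yaw -142.29117458456994
case yaw 37.50213181303627 0.09248442510403643 0.03140640959248191
case yaw 37.59995865074164 0.09312250514884009 0.033229939650947386
case yaw 37.673622314504286 0.0930972628910393 0.03576274214620722
83.72623378246122 0.11941208309046925
-6.6170782273726845 0.09533986934811849
83.80570266624989 0.12144864160392621
-7.837778742070996 0.09554220002225713
counter [0.33494484 0.26028927 0.02      ]
```

```bash
cat >> h.py <<'E'
yaw=np.radians(37.65); rx=np.array([np.cos(yaw),np.sin(yaw),0]); ry=np.array([-rx[1],rx[0],0]); o=np.array([.5035,.3447,0]); zz=np.array([0,0,1.])
def W(x,z,y=0): return o+rx*x+ry*y+zz*z
PAN=np.array([.642,.004,.03]); pyaw=np.radians(-6.8)
def st():
    s=monitor.sense(); print("t",round(s["clock"],2),"p",s["position"].round(4),"F",s["contact_force"].round(1),"gap",round(s["finger_gap"],3)); return s
E
python3 - <<'E'
from h import *
q=ori([0,0,-1],rx)
env.close_gripper()
env.reach(W(.085,.26),q); st()
snap("scene","s2",(150,95,420,285),2.9); snap("wrist","w2")
E
```

```text
t 4.97 p [0.5708 0.3966 0.2605] F [-0.1 -0.5  0.4] gap -0.003
```

View pics/s2.png

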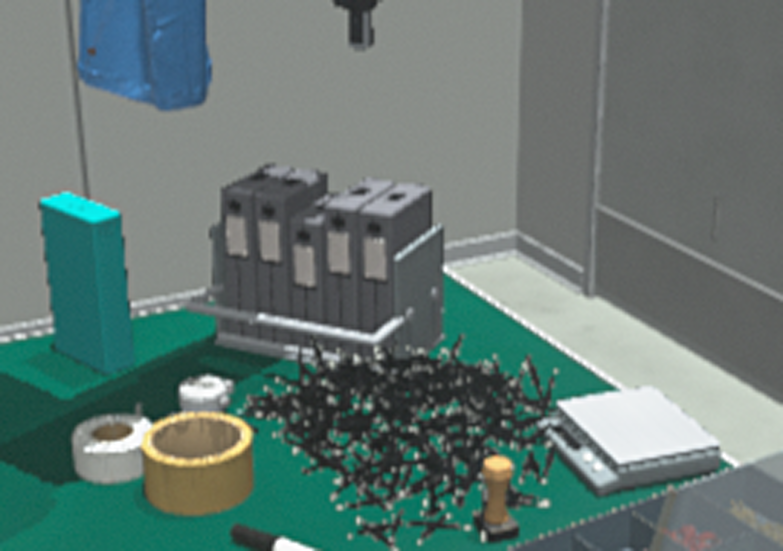

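View pics/w2.png

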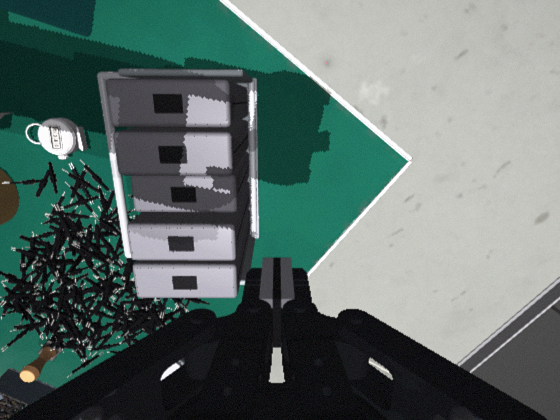

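```bash
python3 - <<'E'
from h import *
f=np.load("w2.npz"); im=f["frame"][:,:,::-1].copy()
for k in range(-2,3):
  h=.149 if k==0 else .169
  for x in (-.0475,.0475):
    for y in (-.018,.018): p=proj(f,W(x,h,y+.039*k)); im[int(round(p[1])),int(round(p[0]))]=(0,0,255)
cv2.imwrite("pics/w2c.png",cv2.resize(im[55:310,80:290],None,fx=2.3,fy=2.3,interpolation=cv2.INTER_NEAREST))
E
```

```text
(no output)
```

View pics/w2c.png

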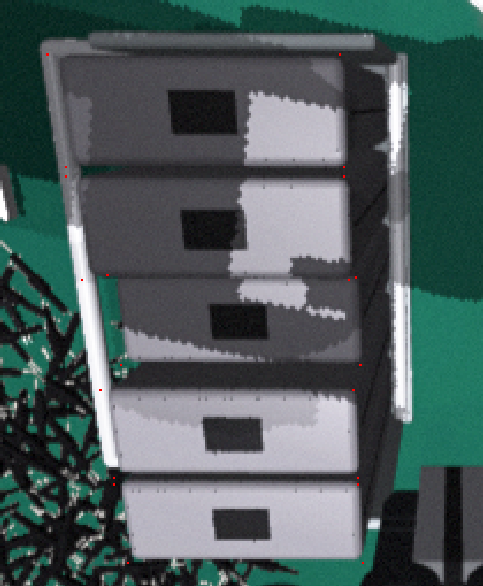

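```bash
python3 - <<'E'
from h import *
print(env.movel(W(.085,.125),velocity=.1,guard=10)); st()
H=.121
for th in (0,8,16,24,30,34,36.5):
    a=np.radians(th); x=-.0475+.095*np.cos(a)-H*np.sin(a); z=.004+.095*np.sin(a)+H*np.cos(a)
    g=env.movel(W(x+.0145,z),velocity=.05,guard=12); s=st()
    if g: print("guard",th);break
env.hold(.5); st()
snap("scene","s3",(150,95,420,285),2.9); snap("wrist","w3");snap("top","t3",(130,130,380,270),3.2)
E
```

```text
False
t 6.57 p [0.5711 0.3967 0.1257] F [0.2 0.3 0. ] gap -0.004
t 7.17 p [0.5528 0.3827 0.1252] F [-0.8 -0.3 -0.3] gap 0.001
t 7.76 p [0.5386 0.3717 0.1373] F [ 0.7 -1.1 -1. ] gap -0.001
t 8.34 p [0.5233 0.3599 0.1467] F [ 0.5 -0.  -0.6] gap 0.003
t 8.93 p [0.5072 0.3475 0.1534] F [-0.6 -0.8  0.6] gap -0.004
t 9.4 p [0.4946 0.3378 0.1565] F [-0.5 -0.1 -0.7] gap -0.0
t 9.77 p [0.4861 0.3313 0.1576] F [ 0.5 -0.1 -0.2] gap 0.0
t 10.05 p [0.4808 0.3272 0.1579] F [-0.7 -0.4  0.1] gap -0.003
t 10.55 p [0.4809 0.3272 0.1578] F [-0.3 -0.2 -0.5] gap 0.003
```

View pics/s3.png

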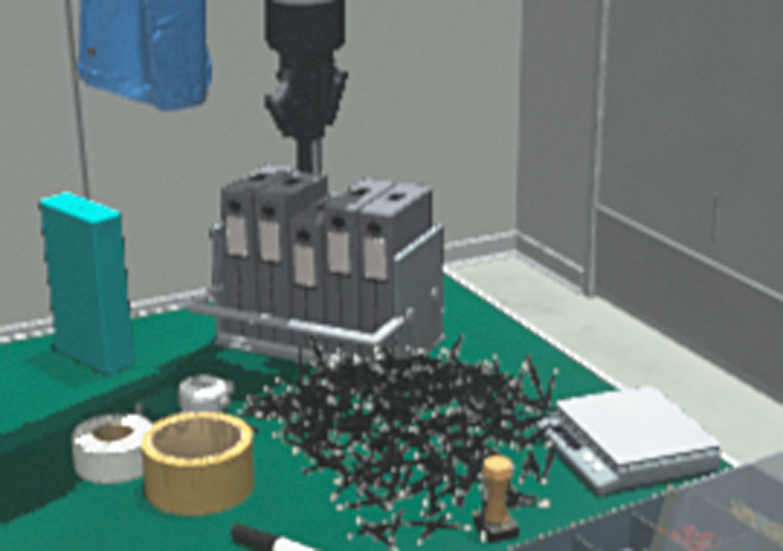

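View pics/w3.png

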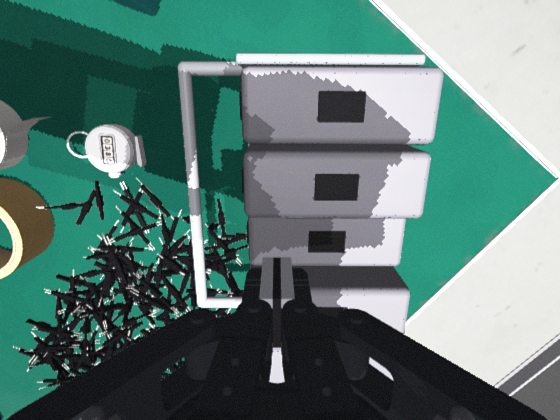

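```bash
python3 - <<'E'
from h import *
f=np.load("w3.npz"); p=monitor.sense()["position"]; im=f["frame"][:,:,::-1].copy()
print(proj(f,p)); d=p-o; print(d@rx,d@ry)
for k in range(-2,3):
  h=.149 if k==0 else .169
  for x in (-.0475,.0475):
    for y in (-.018,.018): q=proj(f,W(x,h,y+.039*k)); print(k,x,y,q.round(0))
E
```

```text
[277.66854395 247.63633789]
-0.02859411361669246 1.3799419768457786e-06
-2 -0.0475 -0.018 [248. 393.]
-2 -0.0475 0.018 [246. 347.]
-2 0.0475 -0.018 [397. 393.]
-2 0.0475 0.018 [404. 347.]
-1 -0.0475 -0.018 [246. 342.]
-1 -0.0475 0.018 [244. 290.]
-1 0.0475 -0.018 [405. 342.]
-1 0.0475 0.018 [413. 290.]
0 -0.0475 -0.018 [247. 268.]
0 -0.0475 0.018 [245. 213.]
0 0.0475 -0.018 [401. 268.]
0 0.0475 0.018 [408. 213.]
1 -0.0475 -0.018 [242. 220.]
1 -0.0475 0.018 [239. 151.]
1 0.0475 -0.018 [423. 220.]
1 0.0475 0.018 [433. 151.]
2 -0.0475 -0.018 [239. 145.]
2 -0.0475 0.018 [236.  65.]
2 0.0475 -0.018 [434. 145.]
2 0.0475 0.018 [446.  65.]
```

View pics/t3.png

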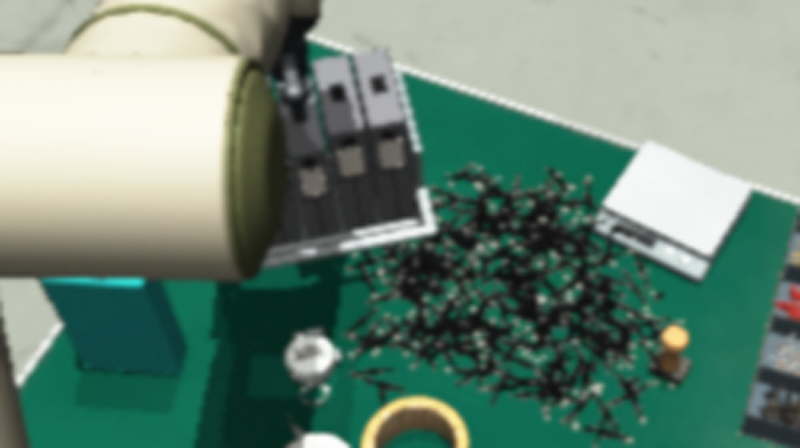

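```bash
python3 - <<'E'
from h import *
f=np.load("s2.npz"); p=np.array([.5708,.3966,.2605]); 
for dz in (0,.01,.02,.03): q=proj(f,p+zz*dz); print(dz,q.round(1), ((q-[150,95])*2.9).round(0))
im=f["frame"][:,:,::-1][80:130,250:310]; cv2.imwrite("pics/tip.png",cv2.resize(im,None,fx=10,fy=10,interpolation=cv2.INTER_NEAREST))
g=np.load("w2.npz")
for y in (-.011,0,.011):
  for dz in (0,.01,.02,.03): print(y,dz,proj(g,p+ry*y+zz*dz).round(0))
im=g["frame"][:,:,::-1][220:330,200:350]; cv2.imwrite("pics/tip2.png",cv2.resize(im,None,fx=5,fy=5,interpolation=cv2.INTER_NEAREST))
E
```

```text
0 [274.  121.8] [360.  78.]
0.01 [273.9 118.4] [359.  68.]
0.02 [273.9 115.1] [359.  58.]
0.03 [273.8 111.7] [359.  49.]
-0.011 0 [278. 265.]
-0.011 0.01 [278. 273.]
-0.011 0.02 [278. 283.]
-0.011 0.03 [278. 293.]
0 0 [278. 247.]
0 0.01 [278. 255.]
0 0.02 [278. 264.]
0 0.03 [278. 274.]
0.011 0 [278. 230.]
0.011 0.01 [278. 237.]
0.011 0.02 [278. 245.]
0.011 0.03 [278. 253.]
```

View pics/tip.png

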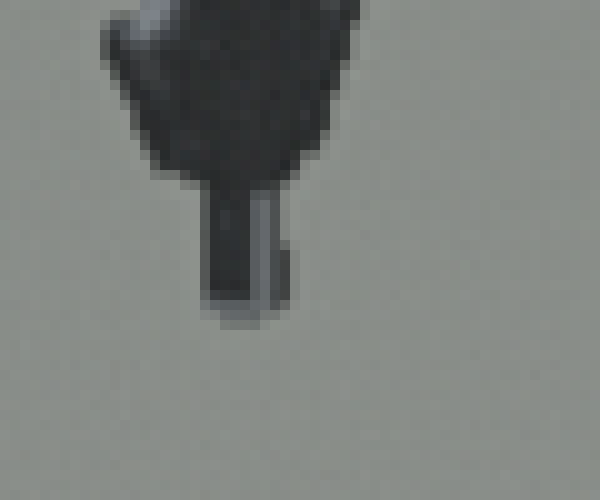

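View pics/tip2.png

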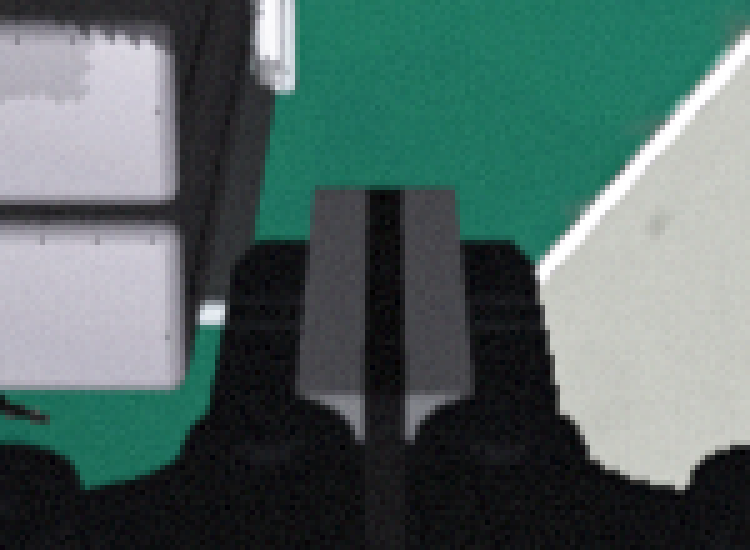

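The case never tipped. The views show why: the real shut fingertip sits about 29 mm above the reported TCP, so the finger passed over the case. I'll check this with a gentle guarded touch on the short case's top.

```bash
python3 - <<'E'
from h import *
p=W(-.005,.158); env.movel(p,velocity=.1); 
print(env.movel(W(-.005,.112),velocity=.02,guard=4)); st()
env.movel(W(-.005,.16),velocity=.1); st()
E
```

```text
True
t 12.84 p [0.4997 0.3417 0.1182] F [-0.8 -0.7  4.4] gap 0.006
t 13.42 p [0.4992 0.3415 0.1593] F [ 0.4 -0.5 -1. ] gap -0.001
```

```bash
python3 - <<'E'
from h import *
D=.031
env.movel(W(-.005,.22),velocity=.2); env.movel(W(.085,.22),velocity=.2)
print(env.movel(W(.085,.134-D),velocity=.12,guard=10)); st()
H=.129
for th in (0,8,16,24,30):
    a=np.radians(th); x=-.0475+.095*np.cos(a)-H*np.sin(a); z=.004+.095*np.sin(a)+H*np.cos(a)
    g=env.movel(W(x+.0085,z-D),velocity=.05,guard=12); s=st()
    if g: print("guard",th);break
snap("scene","s4",(150,95,420,285),2.9); snap("wrist","w4")
E
```

```text
False
t 15.59 p [0.5711 0.3968 0.104 ] F [-0.2 -0.2  0. ] gap 0.0
t 16.32 p [0.5481 0.379  0.1022] F [1.6 0.7 0.7] gap -0.002
t 16.93 p [0.533  0.3674 0.1143] F [0.8 0.9 1.7] gap -0.001
t 17.52 p [0.5169 0.3549 0.1234] F [0.7 0.8 1.4] gap -0.0
t 18.12 p [0.4998 0.3418 0.1297] F [1.3 0.8 0.7] gap -0.002
t 18.61 p [0.4867 0.3316 0.1324] F [-0.3  0.9  0.5] gap -0.001
```

View pics/s4.png

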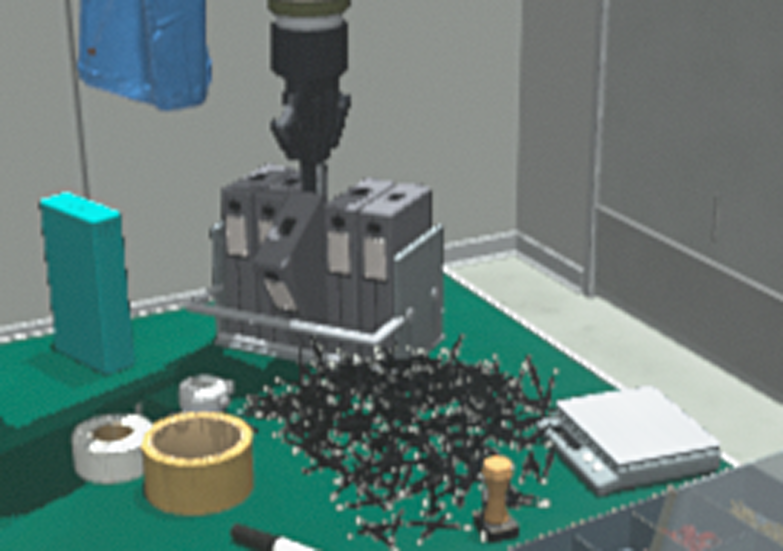

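View pics/w4.png

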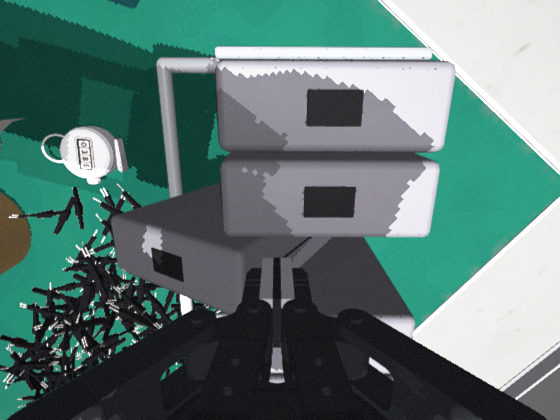

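The case is now tipping: its top is at (285,230) in the scene crop and (170,265) in the wrist view, and the neighbours haven't moved. I'll carry on past the balance point.

```bash
python3 - <<'E'
from h import *
D=.031;H=.129
for th in (33,36,38):
    a=np.radians(th); x=-.0475+.095*np.cos(a)-H*np.sin(a); z=.004+.095*np.sin(a)+H*np.cos(a)
    g=env.movel(W(x+.0085,z-D),velocity=.05,guard=12); s=st()
    if g: print("guard",th);break
env.hold(.3)
p=monitor.sense()["position"]
env.movel(p+rx*.03,velocity=.1)
env.movel(W(-.01,.24),velocity=.15); env.hold(.3); st()
snap("scene","s5",(150,95,420,285),2.9); snap("wrist","w5")
E
```

```text
t 19.02 p [0.48   0.3266 0.133 ] F [ 0.7 -0.  -0.5] gap 0.002
t 19.34 p [0.4734 0.3214 0.1333] F [-0.   0.6  0.7] gap -0.001
t 19.6 p [0.4689 0.318  0.1332] F [ 0.2  0.4 -0.7] gap 0.0
t 21.52 p [0.4955 0.3385 0.2395] F [0.7 0.  0.5] gap 0.002
```

View pics/s5.png

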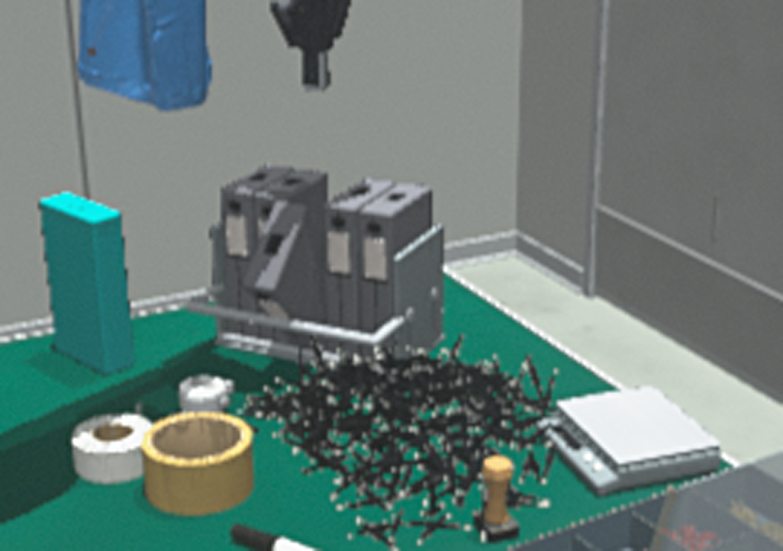

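View pics/w5.png

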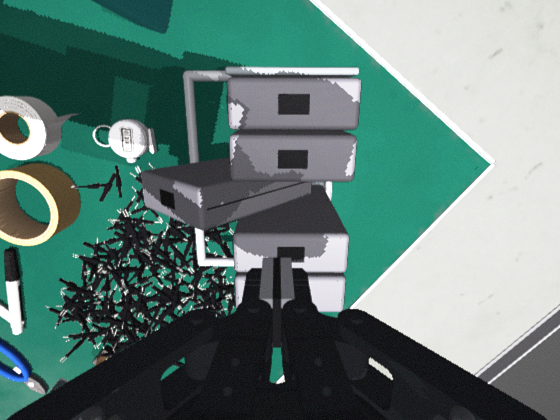

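```bash
python3 - <<'E'
from h import *
f=np.load("w5.npz"); im=f["frame"][:,:,::-1]
cv2.imwrite("pics/w5c.png",cv2.resize(im[130:240,125:325],None,fx=4,fy=4,interpolation=cv2.INTER_CUBIC))
L=np.radians(42.)
u=-rx*np.sin(L)+zz*np.cos(L); w=rx*np.cos(L)+zz*np.sin(L); piv=W(-.0475,.004)
for a in (42,36,30,24,18,12):
  A=np.radians(a); t=rx*np.sin(A)-zz*np.cos(A)
  G=piv+.0475*w+.106*u   # grip centre; TCP is ~.046 ahead
  T=G+t*.044
  out=[]
  for P in (T,T-t*.06,T+u*.06,T+u*.11):
    for s in (1,-1):
      q=kinematics.ik(P,ori(t,s*ry)); out.append(None if q is None else q.round(2).tolist())
  print(a);[print("   ",x) for x in out]
  # placement
  for ph in (-.12,.1,.3,.5,.65,.9):
    xr=np.array([np.cos(ph),np.sin(ph),0]); yr=np.array([-xr[1],xr[0],0]); B=np.radians(a-42); t2=xr*np.sin(B)-zz*np.cos(B)
    r=[kinematics.ik(PAN+zz*.108+t2*.044,ori(t2,s*yr)) for s in (1,-1)]
    print("  place",ph,[None if q is None else q.round(2).tolist() for q in r])
E
```

```text
42
    [0.24, 0.28, 2.16, 1.53, 0.28, 2.87]
    [0.24, 0.28, 2.16, 1.53, 0.28, -0.27]
    None
    [0.19, 0.09, 2.23, 1.14, 0.34, 0.09]
    None
    [0.19, 0.09, 2.23, 1.14, 0.34, 0.09]
    [0.13, -0.07, 2.26, 0.9, 0.45, -2.83]
    [0.13, -0.07, 2.26, 0.9, 0.45, 0.32]
  place -0.12 [[-0.18, 0.66, 1.25, -0.0, 1.23, -1.63], [-0.18, 0.66, 1.25, -0.0, 1.23, 1.51]]
  place 0.1 [[-0.18, 0.66, 1.25, -0.0, 1.23, -1.85], [-0.18, 0.66, 1.25, -0.0, 1.23, 1.29]]
  place 0.3 [[-0.18, 0.66, 1.25, -0.0, 1.23, -2.05], [-0.18, 0.66, 1.25, -0.0, 1.23, 1.09]]
  place 0.5 [[-0.18, 0.66, 1.25, -0.0, 1.23, -2.25], [-0.18, 0.66, 1.25, -0.0, 1.23, 0.89]]
  place 0.65 [[-0.18, 0.66, 1.25, -0.0, 1.23, -2.4], [-0.18, 0.66, 1.25, -0.0, 1.23, 0.74]]
  place 0.9 [[-0.18, 0.66, 1.25, -0.0, 1.23, -2.65], [-0.18, 0.66, 1.25, -0.0, 1.23, 0.49]]
36
    [0.26, 0.28, 2.1, 0.92, 0.29, -2.8]
    [0.26, 0.28, 2.1, 0.92, 0.29, 0.34]
    [0.22, 0.1, 2.14, 0.7, 0.4, -2.59]
    [0.22, 0.1, 2.14, 0.7, 0.4, 0.55]
    [0.21, 0.1, 2.16, 0.72, 0.39, -2.62]
    [0.21, 0.1, 2.16, 0.72, 0.39, 0.52]
    [0.16, -0.05, 2.2, 0.61, 0.51, -
[... 3474 characters left out ...]
, 0.09, 0.85, -1.98]
    [0.31, 0.22, 1.87, 0.09, 0.85, 1.17]
    [0.28, 0.1, 1.91, 0.1, 0.94, -2.0]
    [0.28, 0.1, 1.91, 0.1, 0.94, 1.14]
  place -0.12 [[-0.17, 0.99, 0.73, -0.03, 1.95, -1.62], [-0.17, 0.99, 0.73, -0.03, 1.95, 1.52]]
  place 0.1 [[-0.13, 0.99, 0.73, -0.12, 1.94, -1.82], [-0.13, 0.99, 0.73, -0.12, 1.94, 1.32]]
  place 0.3 [[-0.1, 0.97, 0.75, -0.21, 1.9, -1.99], [-0.1, 0.97, 0.75, -0.21, 1.9, 1.15]]
  place 0.5 [[-0.07, 0.95, 0.8, -0.28, 1.84, -2.16], [-0.07, 0.95, 0.8, -0.28, 1.84, 0.99]]
  place 0.65 [[-0.05, 0.93, 0.84, -0.34, 1.78, -2.27], [-0.05, 0.93, 0.84, -0.34, 1.78, 0.87]]
  place 0.9 [[-0.02, 0.88, 0.93, -0.41, 1.66, -2.46], [-0.02, 0.88, 0.93, -0.41, 1.66, 0.68]]
```

View pics/w5c.png

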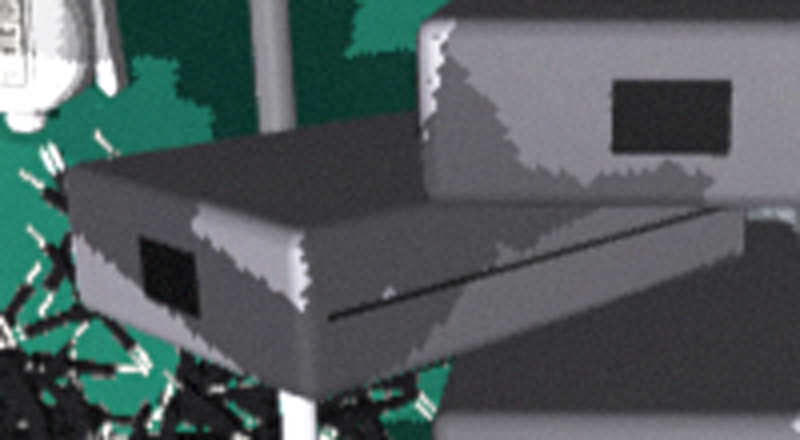

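```bash
python3 - <<'E'
from h import *
f=np.load("w5.npz")
for n,x,z,px in (("rear",-.074,.175,[(300,230),(313,393)]),("front",-.1445,.112,[(68,172),(82,307)])):
  for p,yy in zip(px,(.018,-.018)):
    P=ray(f,(p[0]+.5)/4-.5+125,(p[1]+.5)/4-.5+130,z)-o; print(n,"meas x,y",P@rx,P@ry, "exp",x,yy)
g=np.load("s5.npz");im=g["frame"][:,:,::-1].copy()
for x,z in ((-.074,.175),(-.1445,.112)):
  for y in (-.018,.018):
    p=proj(g,W(x,z,y)); print(p); im[int(round(p[1])),int(round(p[0]))]=(0,0,255)
cv2.imwrite("pics/s5c.png",cv2.resize(im[140:215,210:290],None,fx=8,fy=8,interpolation=cv2.INTER_NEAREST))
E
```

```text
rear meas x,y -0.06807873238718945 0.018993783229906688 exp -0.074 0.018
rear meas x,y -0.0679441371129716 -0.013616504660806586 exp -0.074 -0.018
front meas x,y -0.13615094343273368 0.016311935710204423 exp -0.1445 0.018
front meas x,y -0.1370276313576387 -0.016644365377396216 exp -0.1445 -0.018
[254.32018768 165.72515962]
[242.99479834 164.02429467]
[242.40550219 195.73160576]
[230.93010357 193.6550104 ]
```

View pics/s5c.png

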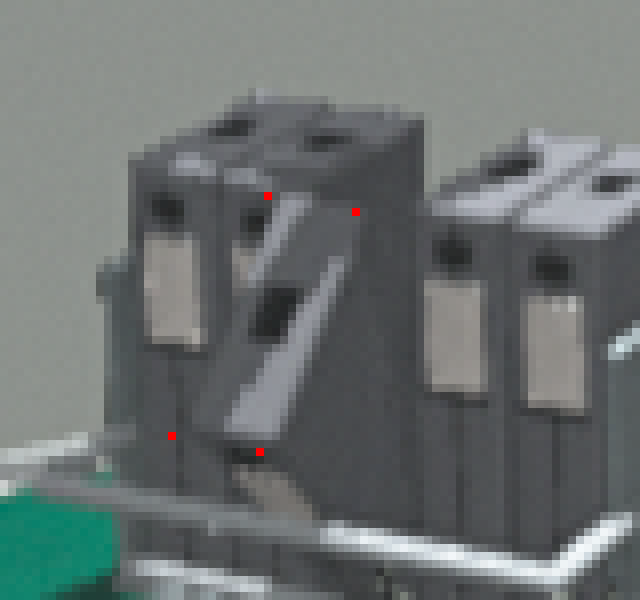

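```bash
cat >> h.py <<'E'
L=np.radians(42.); A=np.radians(30.)
u=-rx*np.sin(L)+zz*np.cos(L); w=rx*np.cos(L)+zz*np.sin(L); piv=W(-.0415,.005,.0007)
t=rx*np.sin(A)-zz*np.cos(A); G=piv+.0475*w+.106*u; T=G+t*.044; QG=ori(t,-ry)
E
python3 - <<'E'
from h import *
env.movel(W(-.03,.32),velocity=.25); env.release()
env.reach(T-t*.15,QG); st()
snap("wrist","w6"); snap("scene","s6",(150,95,420,285),2.9)
E
```

```text
t 23.98 p [0.4009 0.266  0.2082] F [ 0.3 -0.2  0.5] gap 0.998
```

View pics/w6.png

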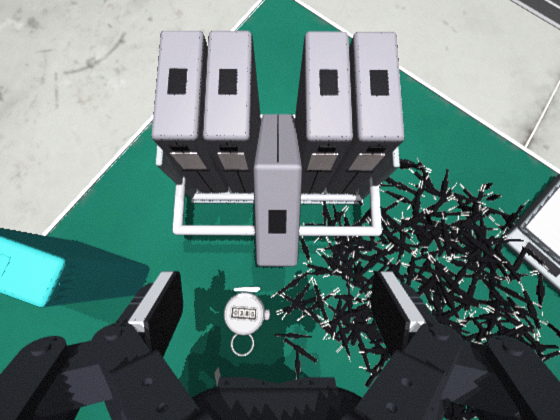

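View pics/s6.png

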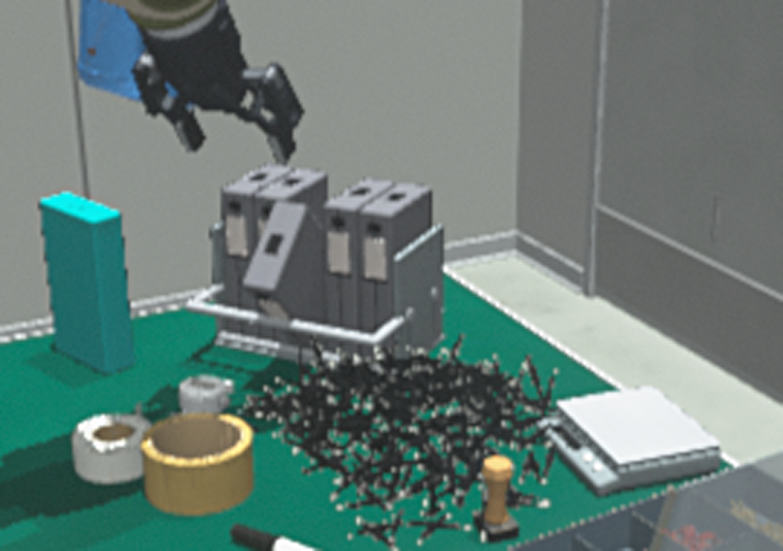

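```bash
python3 - <<'E'
from h import *
f=np.load("w6.npz")
c0=piv+.145*u
print("pred rear",proj(f,c0+.095*w),"front",proj(f,c0), "TCP",proj(f,T-t*.15))
P=ray(f,278,165,.176)-o; print(P@rx,P@ry); P=ray(f,277,264,.113)-o; print(P@rx,P@ry); print((c0-o)@rx,(c0+.095*w-o)@rx)
E
```

```text
pred rear [276.8195252  162.77303682] front [276.47108439 266.58659769] TCP [276.81273467 246.94610174]
-0.0694674299940048 -0.00013991685902694706
-0.1363531595994668 0.00025238372947657383
-0.13852393792203443 -0.06792517950168199
```

The case is centred between the jaws: its top face spans columns 256–299, rows 165–265, against a predicted 163–267 for the rows. Moving in and gripping it.

```bash
python3 - <<'E'
from h import *
T=T-ry*.0004
print(env.movel(T-t*.05,velocity=.12,guard=8)); print(env.movel(T,velocity=.06,guard=8)); st()
env.close_gripper(50); st()
snap("wrist","w7"); snap("scene","s7",(150,95,420,285),2.9)
E
```

```text
False
False
t 26.04 p [0.4598 0.3113 0.0777] F [-0.5 -0.6 -0.2] gap 0.999
t 26.55 p [0.4598 0.3113 0.0777] F [ 0.1 -0.6  1.6] gap 0.419
```

View pics/w7.png

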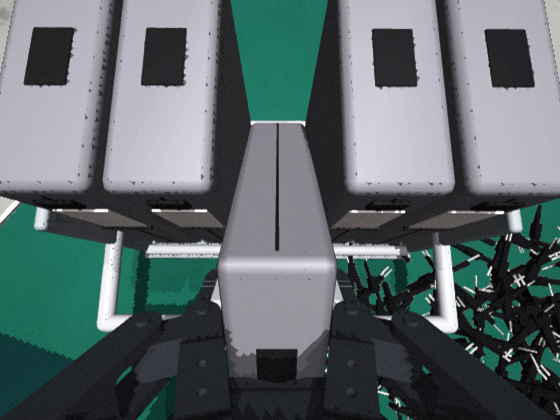

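View pics/s7.png

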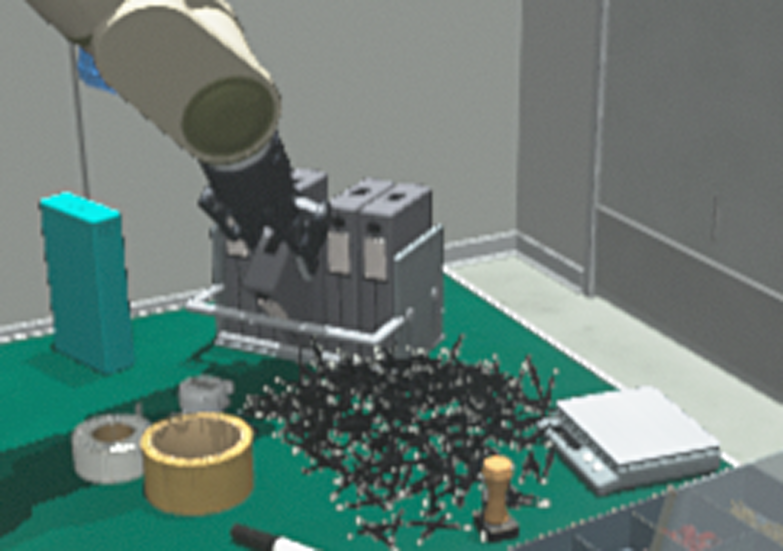

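```bash
python3 - <<'E'
from h import *
T=T-ry*.0004
print(env.movel(T+u*.02+w*.002,velocity=.05,guard=25)); st()
print(env.movel(T+u*.12+w*.008,velocity=.1,guard=25)); st()
P=T+u*.12+w*.008+zz*.07
print(env.movel(P,velocity=.12,guard=25)); st()
snap("wrist","w8"); snap("scene","s8",(150,95,420,285),2.9)
E
```

```text
False
t 27.2 p [0.4501 0.3039 0.0937] F [-0.6  0.1 -2.2] gap 0.414
False
t 28.35 p [0.4007 0.2659 0.1715] F [-0.2 -0.3 -3.8] gap 0.412
False
t 29.08 p [0.4004 0.2658 0.241 ] F [-0.2 -0.5 -2.4] gap 0.415
```

View pics/w8.png

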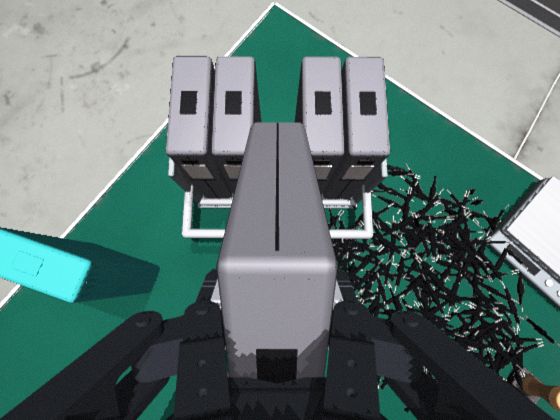

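View pics/s8.png

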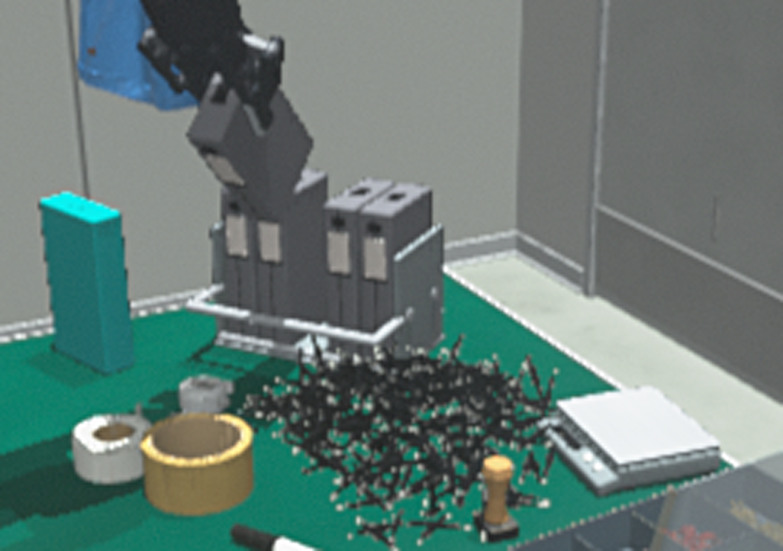

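```bash
cat >> h.py <<'E'
ph=.65; xr=np.array([np.cos(ph),np.sin(ph),0]); yr=np.array([-xr[1],xr[0],0])
def place(base,lean=42.,roll=0.):
    B=np.radians(30-lean); t2=xr*np.sin(B)-zz*np.cos(B)
    return base+zz*.106+t2*.044, ori(t2,-yr)
E
python3 - <<'E'
from h import *
p,q=place(PAN+zz*.12); env.reach(p,q); st()
p,q=place(PAN+zz*.06); env.movel(p,velocity=.12); st()
snap("wrist","w9"); snap("scene","s9",(280,110,420,280),3.5); snap("top","t9",(280,130,400,250),5)
E
```

```text
t 30.53 p [ 0.6346 -0.0007  0.2134] F [ 0.1  0.6 -1.5] gap 0.419
t 31.18 p [ 0.635  -0.0013  0.154 ] F [ 1.   0.3 -2.1] gap 0.417
```

View pics/w9.png

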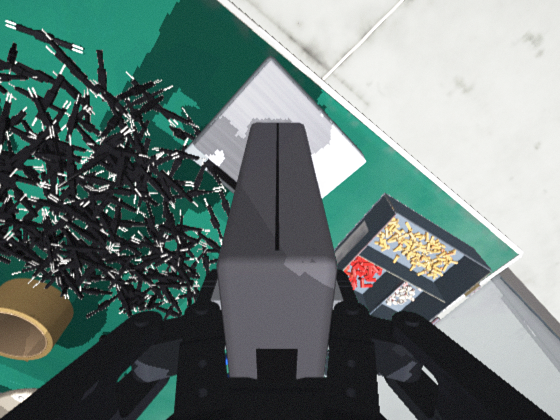

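View pics/s9.png

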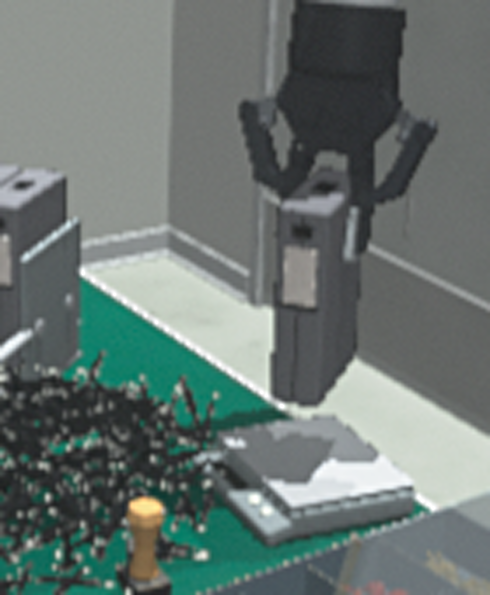

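View pics/t9.png

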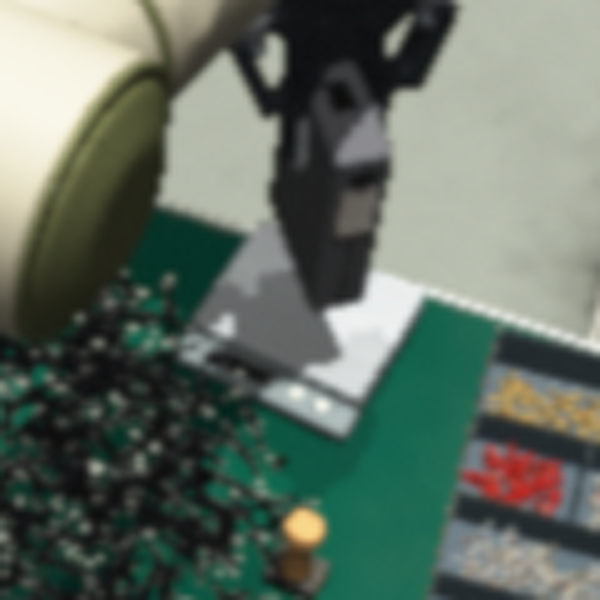

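```bash
python3 - <<'E'
from h import *
for n,cr,s in (("s9",(280,110,420,280),3.5),("t9",(280,130,400,250),5)):
  f=np.load(n+".npz"); im=cv2.imread(f"pics/{n}.png")
  b=PAN+zz*.06
  for x in (-.0475,.0475):
    for y in (-.018,.018):
      for z in (0,.145):
        p=(proj(f,b+xr*x+yr*y+zz*z)+.5-cr[:2])*s; cv2.circle(im,tuple(int(v) for v in p),2,(0,0,255),-1)
  cv2.imwrite(f"pics/{n}o.png",im)
E
```

```text
(no output)
```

View pics/s9o.png

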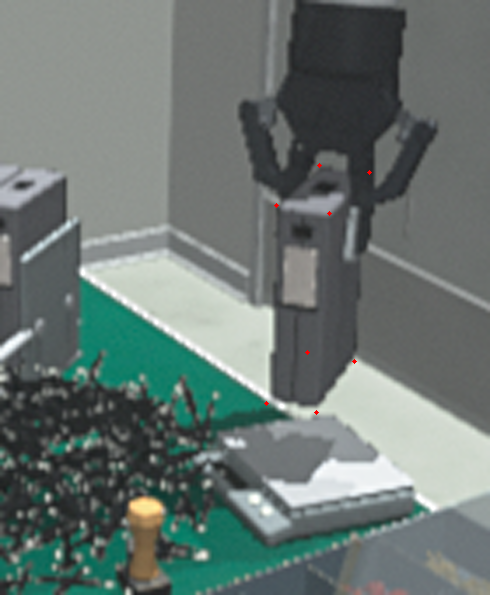

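View pics/t9o.png

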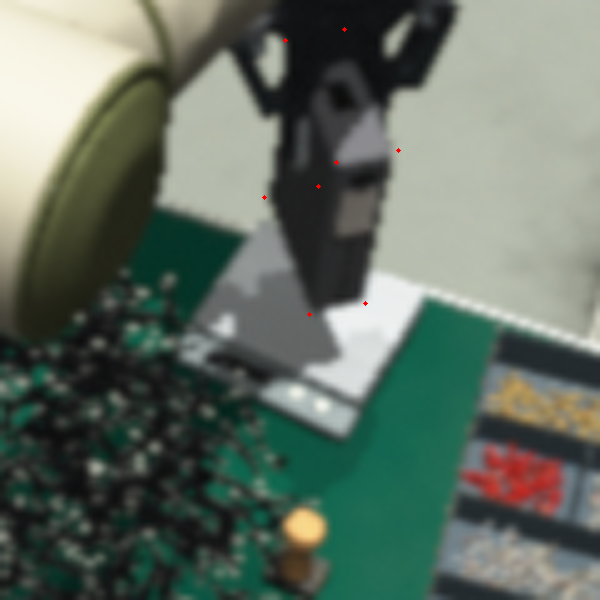

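```bash
python3 - <<'E'
from h import *
p,q=place(PAN+zz*.015); env.movel(p,velocity=.08); st()
p,q=place(PAN-zz*.012); print(env.movel(p,velocity=.02,guard=3)); st()
snap("scene","s10",(280,110,420,280),3.5); snap("top","t10",(280,130,400,250),5)
E
```

```text
t 32.04 p [ 0.635  -0.0016  0.1084] F [ 0.   0.1 -0.9] gap 0.415
True
t 32.83 p [ 0.6347 -0.0015  0.0939] F [0.5 0.5 5. ] gap 0.422
```

View pics/s10.png

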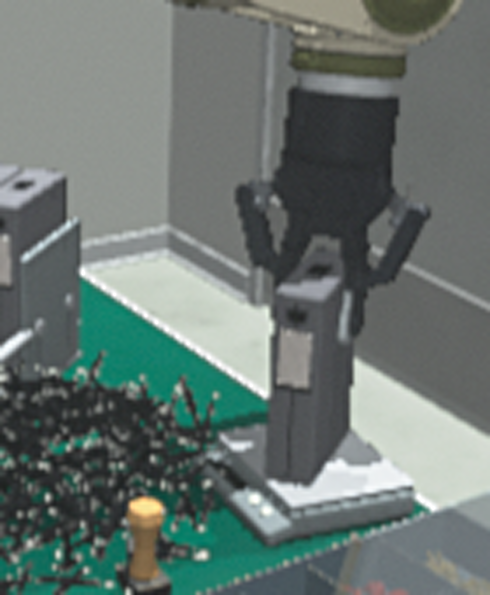

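View pics/t10.png

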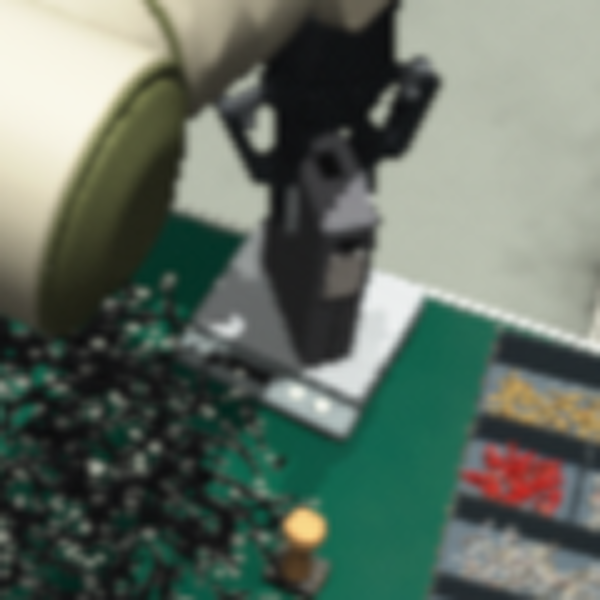

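```bash
python3 - <<'E'
from h import *
env.release(); env.hold(.3); st()
B=np.radians(-12); t2=xr*np.sin(B)-zz*np.cos(B)
p=monitor.sense()["position"]
env.movel(p-t2*.15,velocity=.12); env.hold(.2); st()
snap("wrist","w11"); snap("scene","s11",(150,95,420,285),2.9); snap("top","t11",(130,130,380,270),3.2)
E
```

```text
t 33.77 p [ 0.6342 -0.0014  0.0929] F [-0.2 -0.1 -0. ] gap 0.999
t 35.37 p [0.6589 0.0174 0.2393] F [ 0.1  0.6 -0.3] gap 1.001
```

View pics/w11.png

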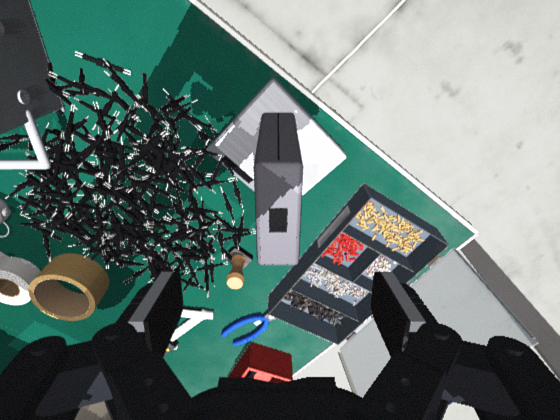

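View pics/s11.png

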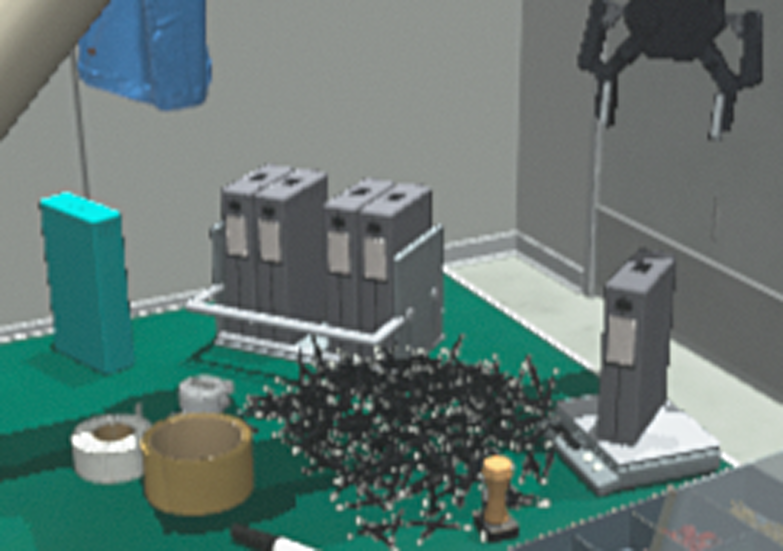

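View pics/t11.png

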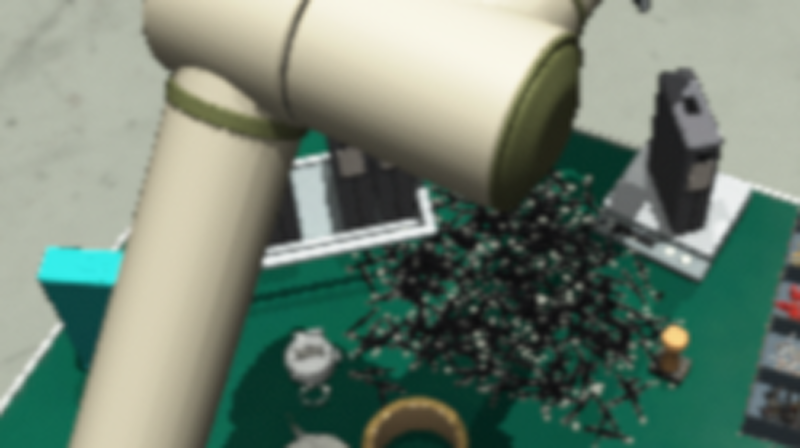

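```bash
python3 - <<'E'
from h import *
f=np.load("w11.npz")
P=np.array([ray(f,*c,.175) for c in ((257,264),(299,264),(301,162),(257,162))]); print("case top centre minus pan",(P.mean(0)-PAN).round(4), np.linalg.norm(P[0]-P[3]))
g=np.load("s11.npz"); b=[(597,430),(633,443)]
for c in b: print(((ray(g,c[0]/2.9+150,c[1]/2.9+95,.03)-PAN)@np.c_[xr,yr]).round(4))
C=np.array([ray(f,*c,.03) for c in ((273,80),(346,157))]); print(C.round(3)) # pan corners visible: back and right
a=np.load("w1.npz")
# tall cases before/after, scene image difference over the row
A=np.load("scene0.npz")["frame"][140:215,225:300].astype(int); Bm=g["frame"][140:215,225:300].astype(int); print(np.abs(A-Bm).mean())
E
```

```text
case top centre minus pan [ 0.0006 -0.0002  0.145 ] 0.09254352916510845
[-0.0295  0.0203]
[-0.0391 -0.0149]
[[ 0.701  0.055  0.03 ]
 [ 0.685 -0.064  0.03 ]]
6.072237037037037
```

```bash
python3 - <<'E'
from h import *
st(); job.hand_in(); st()
E
```

```text
t 35.52 p [0.6589 0.0174 0.2395] F [-0.8 -0.3 -0.8] gap 1.0
the job is handed in; nothing more can be done
the job is handed in; nothing more can be done
```

The short case is standing upright and released on the scale's pan. I tipped it onto the rest bar from behind with shut fingers and let go. Then I gripped it by its sides, pulled it out along its own axis and set it down under a 3 N guard. I handed the job in at 35.5 s.

**Problem on the way:** my first push passed over the case without tipping it. The pictures, and then a gentle 4 N touch on the case's top, showed the real shut fingertips sit about 31 mm behind the reported TCP. I corrected for this, and the second push worked.

**Last checks:**
- **Position:** the case's top centre measured within 1 mm of the pan's centre in the wrist view. The contact height matched the pan to about 1 mm.
- **Clearance:** the gripper was open and well clear, with no force on the tool.
- **Tall cases and other objects:** in the last scene picture the four tall cases stand in their places and the stamp and counter look untouched. The cutters also looked undisturbed, though I judged those and the other objects by eye.
- **Disagreement:** a coarse reading of the case's front foot edge in the scene view put it 8–18 mm farther back than the top face suggests. I put this down to picking the edge from blurred pixels. Even if it were real, it is inside the 35 mm limit.

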